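# Load the lock carrier and lift it level

## Robot

A 7-joint arm with a two-finger parallel gripper is mounted at the origin on a cart in front of the work surface, level with it; the furniture and walls round the work are solid. World frame = base frame: x ahead of the robot, y to its left, z up, the work surface at z = 0. Lengths are in m, angles in degrees, forces in N, time in s.
With the tool pointing down it reaches from about 0.425 to 0.875 m from the base axis. Payload 4.7 kg.
Tool frame: the origin (TCP) lies between the finger pads, 19 mm behind the fingertips; this is the grasp point; z points along the fingers, y is the line along which they close (so a half turn about z gives the same grasp; the last joint's range is limited). The gripper opens to 87 mm and grips with 3 to 60 N. Pads are 19 mm wide; open, the fingers measure 117 mm over their backs; the gripper's body (75 mm by 190 mm) begins 51 mm behind the grasp point.
Start: joints at [75.35, 18.392, -4.016, 83.108, 1.295, 78.541, -3.26], TCP at [0.173, -0.627, 0.241] pointing down, gripper open.
Joint ranges: [-163.93, 163.93], [-17.29, 119.83], [-79.2, 71.16], [3.27, 140.29], [-89.18, 269.18], [5.43, 117.66], [-154.24, 154.24]. Speed limits (degrees/s): [147.25, 147.25, 180, 180, 180, 180, 180].

## Interface

Orientations are given as [roll, pitch, yaw] about the fixed x, y, z axes, in that order (R = Rz(yaw) Ry(pitch) Rx(roll)).
In Python, from cell import env, viewer, boxes_of, masks_of gives the robot as it stands. The module is installed in compiled form; this text tells all that it offers.
- The arm moves only by the tool apply_moves, never from a script. Its argument "moves" is a list of rows, each a list of 7 numbers: the shift along the tool's x, y, z scaled (see below), then the turn, a rotation vector about the tool's x, y, z scaled (see below), then the opening, from 0 (shut) to 1 (fully open). A call has 1 to 20 rows; each row is the pose to reach, as a shift and turn from the pose commanded when the call began, along the tool's axes at that moment; what a row does not reach only later rows make up. The controller multiplies each number of a shift by 0.2 m and each number of a turn by 1.5 rad. A row lasts 1/10 s, in which the tool goes at most 50 mm and 8.59 degrees, less where a joint would pass 70% of its speed; a pose out of reach is approached as far as the arm can. A call with a number of a shift or a turn outside -1 to 1 is refused whole. A call with a gripper value outside its range is refused whole. The fingers move at their own pace and stop on an object; "grip_force" is the grip in N (left out, the last holds). Time passes only in rows, so rows that repeat a pose let the fingers close. It gives the time, the measured TCP pose, the force, the opening and the grip force at its end, in the units of the state.
- env.get_obs(): the state, without advancing time (a new reading comes with each control period).
- viewer.read_camera(name): name is "side" or "top" or "wrist"; returns the picture (384x512x3 uint8, red, green, blue); there is no depth.
- viewer.get_calibration(name): a dict with "fov_y" (degrees; the focal length in pixels is half the picture's height over the tangent of half this angle, whatever the lens; pixels are square), "cx", "cy" (the principal point, pixels), "position" and "orientation" of the camera in the world. Camera axes: x right, y up, looking along -z (the intrinsics and any distortion apply to the point x, -y, -z); pixel columns grow to the right and rows downward; lengths in m; the calibration is good to about 2 mm. A picture is of the moment at which its call begins: read the wrist's pose just before it. get_calibration takes no time and is no camera call; for the wrist camera it gives the pose at the moment of the call.
- env.sign_off(): hands the job in; it is judged then, once.
Trained networks look in the newest picture that a camera, given by its name, has taken for a name from the list of things; names that differ only in an ending like _2 or _b are one class to them, and where a whole thing is asked for, a point or a joint stands for the part that bears it (a point fixed in the world has none). Each returns a list of dicts, best first, with "conf" (0 to 1); they miss things now and then, are a little off and sometimes report something else, mostly with a low value. They report only what shows in the picture. A call takes as long as a camera call.
- boxes_of(camera, target): "location" ([column, row] in pixels, amid what is visible of it).
- masks_of(camera, target): "pixels" (384x512 bool, what is visible of it) and "location" ([column, row] in pixels, amid what is visible of it).
The state is a dict: "time_s": time; "qpos": joint angles; "joint_velocities": joint speeds; "effort": joint torques, N m; "tool_pos": TCP position; "tool_rot": TCP orientation; "force": force on the tool from outside, world axes, zero at the start; "wrist_torque": the same for the moment, N m; "grip_width": finger opening in m; "grasp_force": force on a finger pad.
Only numpy, scipy, OpenCV 4.12 (cv2) and the standard library are available. Lean on these libraries where they do the work, as an engineer would, in place of code of your own. Each camera call takes 0.05 s, during which the arm holds its last target. There are 200 camera calls.

## Task

Pick the brass lock cylinder out of the grey three-compartment parts bin and set it down gently in the empty pocket of the blue carry tray, so that it balances the nickel one in the other pocket. Then lift the tray by its black handle, keeping it level all the way and without dragging it along the board, until its underside is about 12 cm above the plywood board, and finish while still holding it there, steady and level, with both cylinders in their pockets. Leave the block and the padlock in the bin, and the other things on the bench, as they are.

Things in the scene. Friction and masses are not known exactly. Their poses are not given: they have to be found in the camera images.
- tray: Blue sheet-steel carry tray, loose, about 0.35 kg empty, 104 mm along x, 290 mm along y (its long way, across the board), rim 16 mm high. Origin: centre of its underside, z up. A pocket at each end; the middle 76 mm is a bridge 16 mm high with an inverted-U steel handle (8 mm posts at x = -36 and +36 mm). Stands on the board, left or right of the bin.
- tray_grip (a point): Centre of the black rubber grip on the tray's handle, 105 mm above the underside, over the tray's middle: a bar 58 mm along the tray's x, 18 mm thick along its y, 26 mm high. Pinch it from above, fingers closing along the tray's y. With a cylinder in each pocket the tray balances about this point (total about 0.8 kg).
- pocket_empty (a point): Middle of the floor of the pocket that starts empty: 92 mm from the tray's middle towards its -y, floor 3 mm above the tray's underside. Inside 98 mm by 103 mm (tray x by y), walls reach 16 mm above the underside. The axes are the tray's.
- pocket_full (a point): The same for the other pocket (92 mm towards the tray's +y), which holds the nickel cylinder.
- cyl_brass: Brass-coloured lock cylinder, loose, about 0.22 kg, lying in one of the bin's three compartments. 17 mm thick along its x, 69 mm long along its y, body 32 mm high, with a grey cam in the middle that rises to 44 mm. Origin: centre of its underside, z up. Its foot is narrower; the thickest part is 15 to 32 mm above the underside: pinch the middle across x at 24 mm height.
- cyl_nickel: Silver-grey lock cylinder of the same shape, size and weight, loose, in the tray's full pocket. Same origin and axes.
- bin: Grey plastic parts bin, fixed, 108 mm along its x, 316 mm along its y, with three compartments side by side along y, 100 mm by 100 mm inside, centres at y = -104, 0 and +104 mm; floor 4 mm above its underside, walls 16 mm high; it stands on the board. Origin: centre of its underside.
- board: Plywood work board, fixed, flat on the bench, 240 x 785 x 30 mm (x, y, z); its top is at z = 0.030 m. Origin: centre of its underside.
- jaw_block: Pale metal jaw block, loose, 26 x 55 x 31 mm (x, y, z), in a compartment of the bin; leave it. Origin: centre of its underside.
- small_padlock: Small brass padlock lying flat, loose, 49 x 32 x 11 mm, in a compartment of the bin; leave it. Origin: centre of its underside.
- knob_cylinder: Another brass lock cylinder with a round knob, loose, 29 x 96 x 44 mm, standing on the bench behind the board; leave it. Origin: centre of its underside.

How it is judged (in metres and radians):
On the way:
1. the brass cylinder lies released in the empty pocket, the nickel one in the other, while the tray stands on the board (x of cyl_brass in the frame of pocket_empty between -0.046 and 0.046 m and y of cyl_brass in the frame of pocket_empty between -0.05 and 0.05 m and z of cyl_brass in the frame of pocket_empty between -0.01 and 0.02 m and x of cyl_nickel in the frame of pocket_full between -0.046 and 0.046 m and y of cyl_nickel in the frame of pocket_full between -0.05 and 0.05 m and z of cyl_nickel in the frame of pocket_full between -0.01 and 0.02 m and height (world z) of tray below 0.038 m and angle between tray's own z axis and vertical below 0.06 rad and linear speed of cyl_brass below 0.03 m/s and contact force between the fingers and cyl_brass below 0.1 N), for 0.2 s.
At the end, for the whole second after the job is handed in: Tray held by its grip (TCP within 45 mm of it), underside 80 to 200 mm above the board, level within 0.12 rad, still (0.03 m/s, 0.15 rad/s), not touching the bin; brass cylinder in the pocket that was empty, nickel one in the other, neither touched by the fingers (x of cyl_brass in the frame of pocket_empty between -0.046 and 0.046 m and y of cyl_brass in the frame of pocket_empty between -0.05 and 0.05 m and z of cyl_brass in the frame of pocket_empty between -0.01 and 0.02 m and x of cyl_nickel in the frame of pocket_full between -0.046 and 0.046 m and y of cyl_nickel in the frame of pocket_full between -0.05 and 0.05 m and z of cyl_nickel in the frame of pocket_full between -0.01 and 0.02 m and height (world z) of tray between 0.11 and 0.23 m and angle between tray's own z axis and vertical below 0.12 rad and linear speed of tray below 0.03 m/s and angular speed of tray below 0.15 rad/s and distance between the grasp point and tray_grip below 0.045 m and contact force between the fingers and tray above 2 N and contact force between the fingers and cyl_brass below 0.1 N and contact force between the fingers and cyl_nickel below 0.1 N and contact force between tray and bin below 0.1 N); the arm keeps its last pose, push and grip.
It fails at once if the tray is tipped by more than 0.3 rad (angle between tray's own z axis and vertical above 0.3 rad).
It fails at once if the tray is dragged more than 0.05 m along the board (height (world z) of tray below 0.036 m and distance of tray from where it was at the start of the episode above 0.05 m).
It fails at once if the brass cylinder is dropped: it moves faster than 0.8 m/s while no finger touches it (linear speed of cyl_brass above 0.8 m/s and contact force between the fingers and cyl_brass below 0.05 N).
It fails at once if the block, the padlock or the cylinder with the knob is moved by more than 0.04 m (distance of any of jaw_block, small_padlock, knob_cylinder from where it was at the start of the episode above 0.04 m).
It also fails if it takes over 51 s, if anything falls off the work surface, if the arm or the gripper's body presses on something with over 40 N, if the wrist force passes 120 N, or if a joint passes its speed limit or range.

## Working session

There is one attempt and no reset: what is moved stays moved. The work goes in short steps, Python scripts to look and compute and a tool call to move; the robot and the scene stay as the last step left them, time stands still between calls to the robot, and variables do not carry over. Pictures are saved under pics/ and viewed, at most 10 in all, crops included, and the job is handed in when it is done.

Besides the shell and the picture viewer there is one more tool, called after ">>>" as name([rows], argument=value, ...), one row to a line, values as JSON. apply_moves: Moves the arm, as the interface text tells. Shifts and turns lie within -1 to 1; 1 stands for 0.2 m of shift or 1.5 rad of turn. Its arguments: {"type":"object","properties":{"moves":{"type":"array","items":{"type":"array","items":{"type":"number","minimum":-1,"maximum":1}}},"grip_force":{"type":"number"}},"required":["moves"]}

```bash
mkdir -p pics; cat > h.py <<'E'
import numpy as np, cv2
from cell import env, viewer, boxes_of, masks_of
from scipy.spatial.transform import Rotation as R
def rot(o):
    o=np.array(o,float)
    if o.shape==(3,3): return o
    if o.size==4: raise Exception(o)
    return R.from_euler('xyz',o,degrees=True).as_matrix()
def ray(cal,px):
    f=192/np.tan(np.radians(cal['fov_y'])/2)
    d=np.array([(px[0]-cal['cx'])/f,-(px[1]-cal['cy'])/f,-1])
    return np.array(cal['position']),rot(cal['orientation'])@d
def at(cal,px,z):
    p,d=ray(cal,px); return p+d*(z-p[2])/d[2]
def snap(name,fn=None):
    im=viewer.read_camera(name); c=viewer.get_calibration(name)
    if fn: cv2.imwrite('pics/'+fn,cv2.resize(im[:,:,::-1],(768,576)))
    return im,c
def rect(m):
    c,s,a=cv2.minAreaRect(np.argwhere(m)[:,::-1].astype(np.float32)); return c,s,a
E
python3 - <<'E'
from h import *
print(env.get_obs())
for n in('top','side'):
    im,c=snap(n,n+'1.png'); print(c)
    for t in ['tray','tray_grip','cyl_brass','cyl_nickel','bin','jaw_block','small_padlock','knob_cylinder','board']:
        for b in masks_of(n,t)[:2]:
            print(n,t,round(b['conf'],2),np.round(b['location']),rect(b['pixels']))
E
```

```text
{'time_s': 0.0, 'qpos': array([75.34926752, 18.43962871, -4.01536721, 83.17616943,  1.29361045,
       78.54115086, -3.26114413]), 'joint_velocities': array([-0.0409779 ,  0.10597549,  0.06153475,  0.10008398,  0.07583936,
        0.06884683, -0.01198877]), 'effort': array([-5.15162956e-04, -4.91284740e+01, -4.04338818e-01, -3.12529600e+01,
       -6.37514004e-02,  4.35996673e-02,  1.70881508e-04]), 'tool_pos': array([ 0.17306906, -0.62598425,  0.2401439 ]), 'tool_rot': array([-1.79888219e+02,  4.53732942e-03,  1.54589372e+01]), 'force': array([ 0.23267499, -0.39677736,  0.39715253]), 'wrist_torque': array([ 0.02870892,  0.05262711, -0.03377983]), 'grasp_force': 0.0, 'grip_width': 0.08680661457936872}
{'fov_y': 50.24339484866679, 'cx': 255.05258002299882, 'cy': 191.5468972034514, 'position': array([ 0.46027794, -0.00754861,  1.06439733]), 'orientation': array([  4.43094615,   1.68156296, -91.51908879])}
top tray 0.63 [184. 235.] ((180.09805297851562, 232.6337127685547), (116.87609100341797, 43.158287048339844), 6.458815574645996)
top tray_grip 0.82 [182. 233.] ((180.6230926513672, 23
[... 1825 characters left out ...]
65340518951416, 27.550168991088867), 49.398704528808594)
side bin 0.6 [310. 176.] ((309.6729736328125, 175.8282470703125), (32.59678649902344, 86.34268188476562), 50.90614318847656)
side jaw_block 0.76 [291. 187.] ((290.1000061035156, 186.8000030517578), (11.62755298614502, 18.335756301879883), 26.56505012512207)
side small_padlock 0.26 [208. 204.] ((211.00001525878906, 204.5), (7.778173923492432, 28.991378784179688), 45.0)
side knob_cylinder 0.55 [200. 274.] ((197.61378479003906, 270.56549072265625), (9.301094055175781, 26.90673828125), 48.36646270751953)
side knob_cylinder 0.53 [208. 205.] ((211.0045166015625, 204.40496826171875), (9.081082344055176, 28.924928665161133), 47.72631072998047)
```

View pics/top1.png

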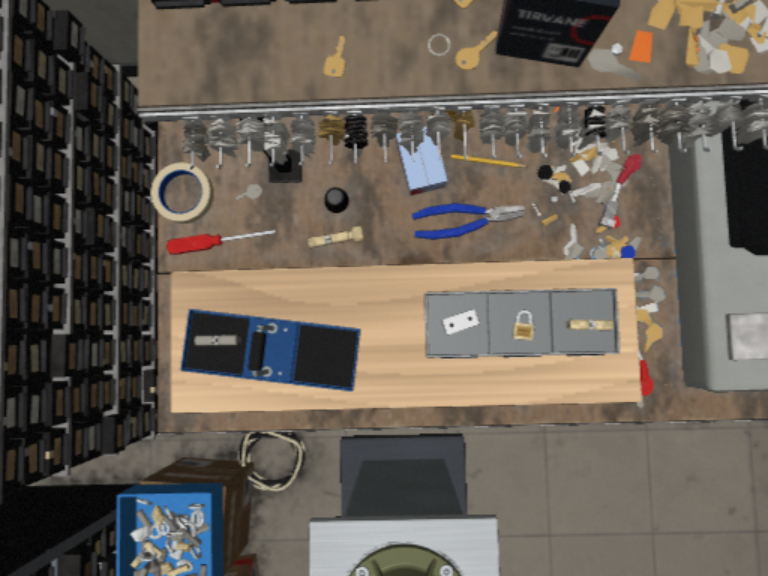

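```bash
python3 - <<'E'
from h import *
c=viewer.get_calibration('top'); s=viewer.get_calibration('side')
for n,p,z in [('brass',(393,216),.06),('nickel',(145,226),.06),('tray',(180.3,232.6),.05),('bin',(348.1,215.1),.046),('knob',(224,158),.04),('board',(269.6,223.3),.03)]: print(n,np.round(at(c,p,z),4))
print(np.round(at(s,(197,271),.06),4),np.round(at(s,(310,176),.046),4))
E
```

```text
brass [ 0.4698 -0.3132  0.06  ]
nickel [0.4616 0.2934 0.06  ]
tray [0.4429 0.2082 0.05  ]
bin [ 0.4751 -0.2079  0.046 ]
knob [0.6279 0.0968 0.04  ]
board [ 0.4601 -0.0138  0.03  ]
[0.4563 0.3044 0.06  ] [ 0.4673 -0.1851  0.046 ]
```

The top view shows the tray on the left, centred near (270,349) in the 768-wide picture, with nickel at (215,340). The bin is on the right with the brass cylinder in its outer compartment at (590,324), lying along y. I'll hover over the brass first.

```bash
cat >> h.py <<'E'
def go(*tgts):
    o=env.get_obs(); Rm=rot(o['tool_rot']); p=np.array(o['tool_pos']); print('t',o['time_s'],'tool',np.round(p,4),np.round(o['tool_rot'],2),'F',np.round(o['force'],1))
    for x,y,z,yaw in tgts:
        d=Rm.T@(np.array([x,y,z])-p)/.2
        r=R.from_matrix(Rm.T@rot([180,0,yaw])).as_rotvec()/1.5
        print(np.round(d,3),np.round(r,3), 'rows',np.linalg.norm(d)*4,np.linalg.norm(r)*1.5/.15)
E
python3 -c "
from h import *
go((.29,-.37,.26,60),(.44,-.31,.26,90),(.44,-.31,.20,90))
im=cv2.imread('pics/side1.png');print(im.shape)"
```

```text
t 1.0 tool [ 0.1732 -0.6265  0.2413] [180.     0.    15.46] F [-0.6 -0.3 -0.7]
[ 0.905 -1.081 -0.094] [ 0.     0.    -0.518] rows 5.649482619952078 5.18268711795752
[ 1.708 -1.17  -0.094] [ 0.     0.    -0.867] rows 8.287623944323908 8.673345606116449
[ 1.708 -1.17   0.206] [ 0.     0.    -0.867] rows 8.320294633750958 8.673345606116449
(576, 768, 3)
```

View pics/side1.png

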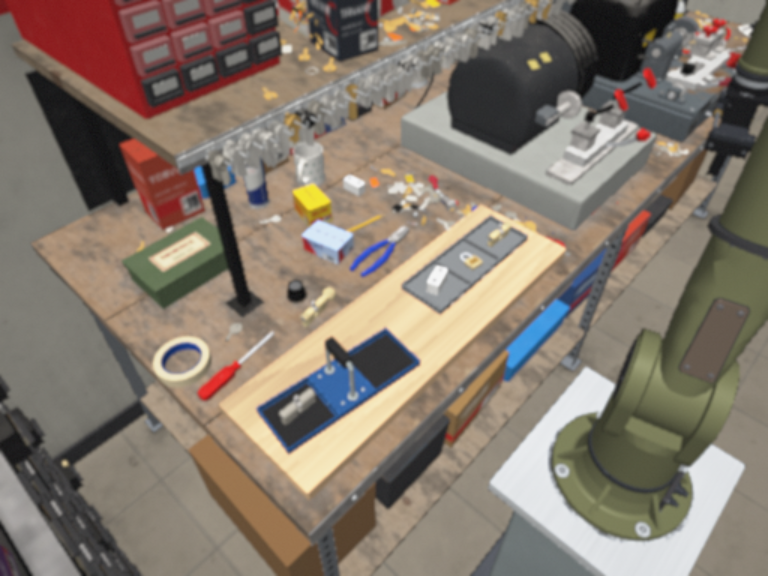

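Side view: the key machine is low and to the right of the bin, at about (530,140), so I'll approach from the front.

>>> apply_moves([
  [0.45, -0.5, -0.1, 0, 0, -0.25, 1],
  [0.85, -1, -0.1, 0, 0, -0.5, 1],
  [0.85, -1, -0.1, 0, 0, -0.55, 1],
  [0.85, -1, -0.1, 0, 0, -0.65, 1],
  [0.85, -1, -0.1, 0, 0, -0.75, 1],
  [0.85, -1, -0.1, 0, 0, -0.867, 1],
  [0.85, -1, -0.1, 0, 0, -0.867, 1],
  [0.85, -1, -0.1, 0, 0, -0.867, 1],
  [0.85, -1, -0.1, 0, 0, -0.867, 1],
])

```text
time_s: 1.9
tool_pos: [0.2839, -0.3883, 0.2616]
tool_rot: [180.0, 0.0, 90.3]
force: [-0.7, 0.4, 0.4]
grip_width: 0.087
grasp_force: 0.0
```

```bash
python3 -c "
from h import *
go((.44,-.31,.22,90))"
```

```text
t 1.9 tool [ 0.2839 -0.3883  0.2616] [1.7999e+02 5.0000e-02 9.0300e+01] F [-0.7  0.4  0.4]
[0.387 0.783 0.208] [0.    0.001 0.003] rows 3.590395498529418 0.03510691751900748
```

>>> apply_moves([
  [0.2, 0.4, 0.1, 0, 0, 0, 1],
  [0.39, 0.8, 0.2, 0, 0, 0, 1],
  [0.39, 0.8, 0.2, 0, 0, 0, 1],
  [0.39, 0.8, 0.2, 0, 0, 0, 1],
  [0.39, 0.8, 0.2, 0, 0, 0, 1],
])

```text
time_s: 2.4
tool_pos: [0.4478, -0.3059, 0.2202]
tool_rot: [179.9, -0.2, 90.5]
force: [-0.4, 1.8, 0.4]
grip_width: 0.087
grasp_force: 0.0
```

```bash
python3 - <<'E'
from h import *
im,c=snap('wrist','w1.png'); print(c)
for b in masks_of('wrist','cyl_brass')[:3]:
    m=b['pixels']; q=rect(m); print(b['conf'],b['location'],q, np.round(at(c,q[0],.06),4))
    bx=cv2.boxPoints(q); print(np.round([at(c,k,.06) for k in bx],4))
go((.44,-.31,.22,90))
E
```

```text
{'fov_y': 68.20935918846587, 'cx': 254.5210918571029, 'cy': 188.14880635840245, 'position': array([ 0.44505001, -0.22508284,  0.36544845]), 'orientation': array([-17.49181942,   0.04271866,   0.25635406])}
0.94 [276.7, 179.9] ((273.6759948730469, 183.12416076660156), (15.328374862670898, 62.42157745361328), 4.236394882202148) [ 0.4667 -0.3153  0.06  ]
[[ 0.4561 -0.3524  0.06  ]
 [ 0.4601 -0.2795  0.06  ]
 [ 0.4767 -0.2807  0.06  ]
 [ 0.4739 -0.3538  0.06  ]]
0.68 [283.0, 104.2] ((284.0, 110.5), (221.0, 112.0), 90.0) [ 0.4755 -0.2366  0.06  ]
[[ 0.4197 -0.1372  0.06  ]
 [ 0.5243 -0.1367  0.06  ]
 [ 0.5456 -0.3612  0.06  ]
 [ 0.4143 -0.3619  0.06  ]]
t 2.5 tool [ 0.444  -0.3101  0.221 ] [-1.7995e+02 -1.0000e-02  9.0070e+01] F [ 0.2  0.5 -0.2]
[ 0.    -0.02   0.005] [-0.001 -0.     0.001] rows 0.08205763497280527 0.010365767601834984
```

View pics/w1.png

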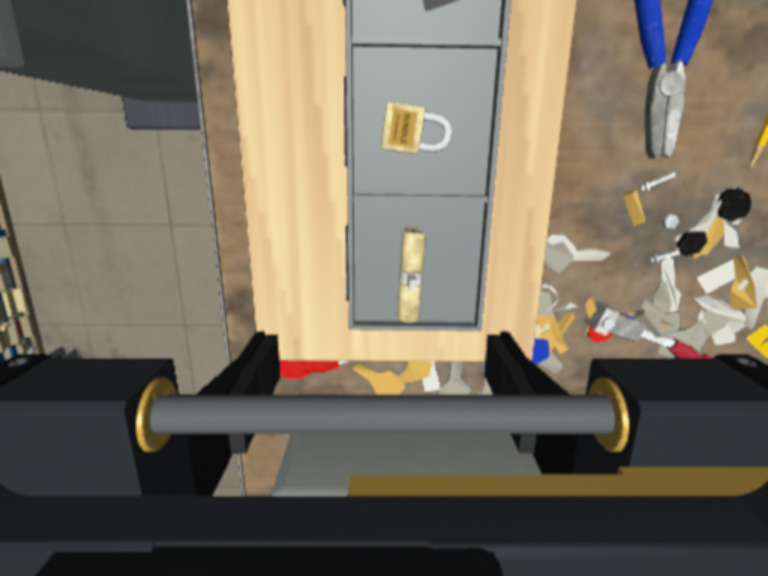

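The wrist view shows the brass cylinder at (411,275), tilted about 3° from world y and alone in its compartment. I'll descend with the fingers part open so they clear the walls.

```bash
python3 -c "
from h import *
go((.467,-.3135,.12,87.3),(.467,-.3135,.058,87.3))"
```

```text
t 2.5 tool [ 0.444  -0.3101  0.221 ] [-1.7995e+02 -1.0000e-02  9.0070e+01] F [ 0.2  0.5 -0.2]
[-0.017  0.115  0.505] [-0.001 -0.     0.032] rows 2.0722709283917955 0.32290434694411646
[-0.017  0.116  0.815] [-0.001 -0.     0.032] rows 3.2924010214013886 0.32290434694411646
```

>>> apply_moves([
  [-0.017, 0.116, 0.2, 0, 0, 0.032, 0.45],
  [-0.017, 0.116, 0.4, 0, 0, 0.032, 0.45],
  [-0.017, 0.116, 0.5, 0, 0, 0.032, 0.45],
  [-0.017, 0.116, 0.5, 0, 0, 0.032, 0.45],
  [-0.017, 0.116, 0.5, 0, 0, 0.032, 0.45],
  [-0.017, 0.116, 0.5, 0, 0, 0.032, 0.45],
], grip_force=20)

```text
time_s: 3.1
tool_pos: [0.4676, -0.3153, 0.1234]
tool_rot: [179.8, 0.1, 87.1]
force: [0.6, -0.4, -0.5]
grip_width: 0.0471
grasp_force: 0.0
```

```bash
python3 - <<'E'
from h import *
im,c=snap('wrist','w2.png')
for b in masks_of('wrist','cyl_brass')[:2]:
    q=rect(b['pixels']); print(b['conf'],b['location'],q, np.round(at(c,q[0],.066),4))
    print(np.round([at(c,k,.06) for k in cv2.boxPoints(q)],4))
go((.467,-.3135,.058,87.3)); print(env.get_obs()['grip_width'])
E
```

```text
0.62 [259.3, 204.7] ((256.5, 203.5), (91.0, 23.0), 90.0) [ 0.4696 -0.3082  0.066 ]
[[ 0.4627 -0.2739  0.06  ]
 [ 0.4798 -0.2748  0.06  ]
 [ 0.4771 -0.3511  0.06  ]
 [ 0.4581 -0.3502  0.06  ]]
t 3.2 tool [ 0.4677 -0.3149  0.1233] [1.7985e+02 1.3000e-01 8.7190e+01] F [-0.5  0.9 -0.3]
[ 0.008 -0.005  0.326] [ 0.002  0.002 -0.001] rows 1.305479788892512 0.02672554962226894
0.04179134069755363
```

View pics/w2.png

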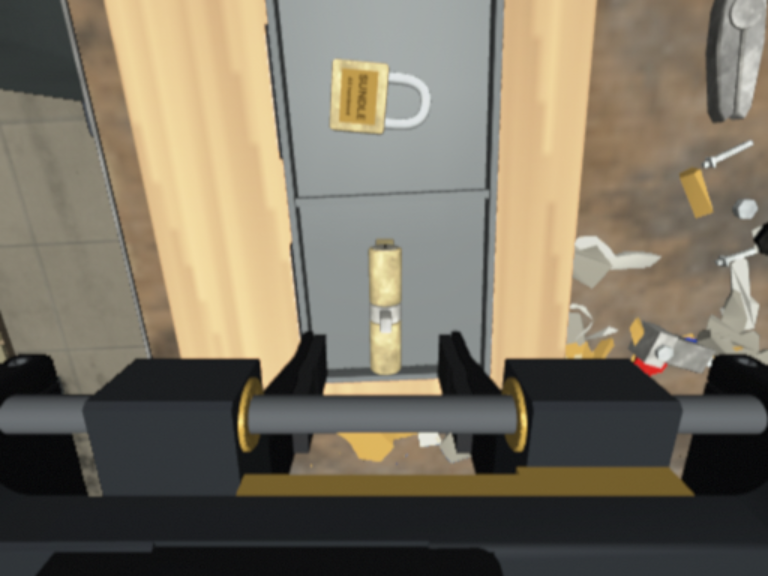

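The fingers straddle the cylinder at (385,310), which is well aligned. A shift of about 2–4 mm, then descend and close.

>>> apply_moves([
  [0.02, 0.01, 0.1, 0, 0, 0, 0.45],
  [0.02, 0.01, 0.2, 0, 0, 0, 0.45],
  [0.02, 0.01, 0.28, 0, 0, 0, 0.45],
  [0.02, 0.01, 0.325, 0, 0, 0, 0.45],
  [0.02, 0.01, 0.325, 0, 0, 0, 0.45],
  [0.02, 0.01, 0.325, 0, 0, 0, 0.45],
  [0.02, 0.01, 0.325, 0, 0, 0, 0],
  [0.02, 0.01, 0.325, 0, 0, 0, 0],
  [0.02, 0.01, 0.325, 0, 0, 0, 0],
  [0.02, 0.01, 0.325, 0, 0, 0, 0],
  [0.02, 0.01, 0.325, 0, 0, 0, 0],
], grip_force=20)

```text
time_s: 4.3
tool_pos: [0.4695, -0.3102, 0.0566]
tool_rot: [180.0, 0.0, 87.2]
force: [-0.6, 0.3, 2.3]
grip_width: 0.0161
grasp_force: 19.9
```

>>> apply_moves([
  [0, 0, -0.05, 0, 0, 0, 0],
  [0, 0, -0.2, 0, 0, 0, 0],
  [0, 0, -0.4, 0, 0, 0, 0],
  [0, 0, -0.6, 0, 0, 0, 0],
  [0, 0, -0.8, 0, 0, 0, 0],
  [0, 0, -0.85, 0, 0, 0, 0],
  [0, 0, -0.85, 0, 0, 0, 0],
])

```text
time_s: 5.0
tool_pos: [0.47, -0.3104, 0.2282]
tool_rot: [179.8, 0.1, 87.2]
force: [0.1, -0.6, -2.9]
grip_width: 0.0158
grasp_force: 19.9
```

```bash
python3 - <<'E'
from h import *
c=viewer.get_calibration('top')
P=np.array([at(c,(u/1.5,v/1.5),.046) for u,v in [(190,310),(360,329),(354,389),(182,372)]]); print(np.round(P,4),P.mean(0))
for a,b in((0,1),(3,2),(3,0),(2,1)):
    d=P[a]-P[b]; print(np.linalg.norm(d),np.degrees(np.arctan2(-d[0],d[1])))
ctr=P.mean(0)
ps=np.radians(-5); pk=ctr-.092*np.array([-np.sin(ps),np.cos(ps),0]); print(pk)
print(env.get_obs()['grip_width'],env.get_obs()['grasp_force'])
go((.435,.0,.225,87),(.435,.11,.225,87))
E
```

```text
[[0.5112 0.3437 0.046 ]
 [0.4718 0.0595 0.046 ]
 [0.3736 0.0717 0.046 ]
 [0.4085 0.3574 0.046 ]] [0.44129079 0.20806612 0.046     ]
0.2869411959015751 -7.88645015233071
0.287764373517992 -6.9525905326471555
0.103619042475459 82.4401309714022
0.09893688004291178 82.91018921704661
[0.43327246 0.11641621 0.046     ]
0.01580063637239606 19.92538132576067
t 5.0 tool [ 0.47   -0.3104  0.2282] [1.7984e+02 1.3000e-01 8.7220e+01] F [ 0.1 -0.6 -2.9]
[ 1.542 -0.25   0.012] [0.002 0.001 0.003] rows 6.2471183553060206 0.035239301099349994
[ 2.091 -0.277  0.01 ] [0.002 0.001 0.003] rows 8.436796947756324 0.035239301099349994
```

>>> apply_moves([
  [0.25, 0, 0, 0, 0, 0, 0],
  [0.5, 0, 0, 0, 0, 0, 0],
  [0.75, 0, 0, 0, 0, 0, 0],
  [1, 0, 0, 0, 0, 0.02, 0],
  [1, 0, 0, 0, 0, 0.053, 0],
  [1, 0, 0, 0, 0, 0.053, 0],
])

```text
time_s: 5.6
tool_pos: [0.4777, -0.1086, 0.2242]
tool_rot: [-179.8, 0.0, 82.9]
force: [-0.7, -0.2, -2.3]
grip_width: 0.0158
grasp_force: 20.0
```

```bash
python3 -c "
from h import *
go((.445,.06,.225,82.6),(.43,.115,.225,82.6))"
```

```text
t 5.6 tool [ 0.4777 -0.1086  0.2242] [-1.798e+02  1.000e-02  8.286e+01] F [-0.7 -0.2 -2.3]
[ 0.816 -0.267 -0.003] [-0.002  0.     0.003] rows 3.4353378889474824 0.037856215187708896
[ 1.08  -0.375 -0.003] [-0.002  0.     0.003] rows 4.573096710419778 0.037856215187708896
```

>>> apply_moves([
  [0.25, -0.08, 0, 0, 0, 0, 0],
  [0.5, -0.16, 0, 0, 0, 0, 0],
  [0.75, -0.25, 0, 0, 0, 0, 0],
  [0.95, -0.35, 0, 0, 0, 0, 0],
  [1, -0.375, 0, 0, 0, 0, 0],
  [1, -0.375, 0, 0, 0, 0, 0],
  [1, -0.375, 0, 0, 0, 0, 0],
])

```text
time_s: 6.3
tool_pos: [0.4302, 0.0953, 0.2255]
tool_rot: [-179.9, 0.1, 82.5]
force: [0.9, -0.9, -2.4]
grip_width: 0.0157
grasp_force: 20.0
```

```bash
python3 - <<'E'
from h import *
im,c=snap('wrist','w3.png'); print(c)
for t in ['tray','cyl_nickel','tray_grip']:
  for b in masks_of('wrist',t)[:2]:
    q=rect(b['pixels']); print(t,b['conf'],b['location'],q)
    if t=='cyl_nickel': print(np.round([at(c,k,.065) for k in cv2.boxPoints(q)],4),at(c,q[0],.065))
go((.43,.115,.2,82.6))
E
```

```text
{'fov_y': 68.20935918846587, 'cx': 254.5210918571029, 'cy': 188.14880635840245, 'position': array([0.44139558, 0.17778781, 0.37024317]), 'orientation': array([-17.60996439,   0.07622211,  -7.53541175])}
tray 0.71 [248.9, 92.9] ((251.10704040527344, 97.04132080078125), (103.99962615966797, 196.15838623046875), 1.123302698135376)
tray 0.69 [414.7, 143.2] ((416.1026916503906, 143.18460083007812), (78.81822967529297, 25.465110778808594), 81.46923065185547)
cyl_nickel 0.51 [263.6, 2.6] ((262.0, 4.5), (9.0, 16.0), 90.0)
[[0.452  0.2644 0.065 ]
 [0.4668 0.2625 0.065 ]
 [0.4659 0.2552 0.065 ]
 [0.451  0.2572 0.065 ]] [0.458906   0.25982752 0.065     ]
tray_grip 0.88 [250.2, 93.4] ((253.0, 98.0), (196.0, 104.0), 90.0)
t 6.5 tool [0.4305 0.0958 0.2259] [-1.7995e+02 -2.0000e-02  8.2480e+01] F [ 0.2 -0.3 -1.6]
[ 0.095 -0.015  0.13 ] [-0.001 -0.    -0.001] rows 0.6450317664931987 0.015332717414333041
```

View pics/w3.png

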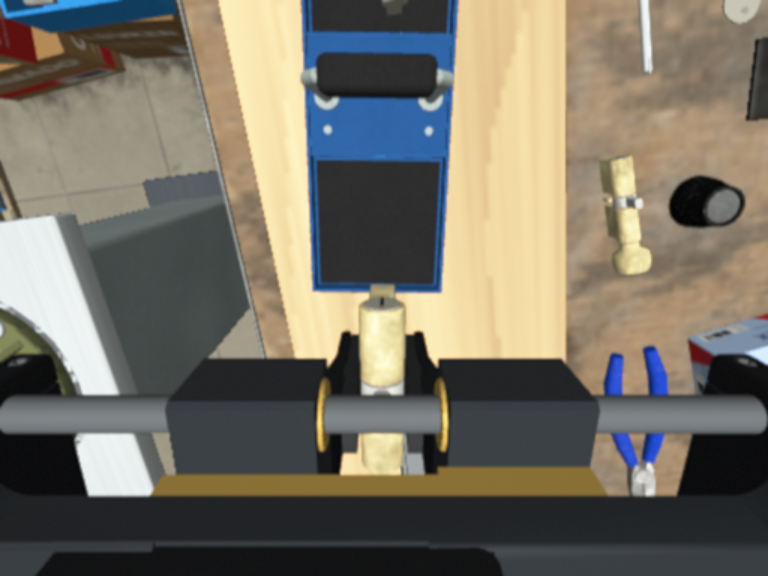

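The cylinder is held firmly and in line with the tray. The empty pocket's corners are at about (314,160), (439,160), (436,285) and (316,285), and the grip's top is near (377,70).

```bash
python3 - <<'E'
from h import *
c=viewer.get_calibration('wrist')
P=np.array([at(c,(u/1.5,v/1.5),.036) for u,v in [(314,160),(439,160),(436,285),(316,285)]]); print(np.round(P,4),P.mean(0))
d=P[0]-P[3];e=P[1]-P[2];print(np.linalg.norm(d),np.degrees(np.arctan2(-d[0],d[1])),np.degrees(np.arctan2(-e[0],e[1])))
print([np.round(at(c,(377/1.5,v/1.5),z),4) for v,z in((53,.148),(85,.148),(97,.122))])
x,y=P.mean(0)[:2]
go((x,y,.2,82.6),(x,y,.0595,82.6))
E
```

```text
[[0.389  0.1764 0.036 ]
 [0.4827 0.164  0.036 ]
 [0.4712 0.0653 0.036 ]
 [0.3729 0.0783 0.036 ]] [0.42895541 0.12098577 0.036     ]
0.09944947125692682 -9.329543395657518 -6.632077432846642
[array([0.4444, 0.2207, 0.148 ]), array([0.4426, 0.2071, 0.148 ]), array([0.4419, 0.2046, 0.122 ])]
t 6.5 tool [0.4305 0.0958 0.2259] [-1.7995e+02 -2.0000e-02  8.2480e+01] F [ 0.2 -0.3 -1.6]
[ 0.124 -0.024  0.13 ] [-0.001 -0.    -0.001] rows 0.723326257951448 0.015332717414333041
[ 0.124 -0.023  0.832] [-0.001 -0.    -0.001] rows 3.366135750926462 0.015332717414333041
```

>>> apply_moves([
  [0.06, -0.01, 0.1, 0, 0, 0, 0],
  [0.115, -0.02, 0.25, 0, 0, 0, 0],
  [0.115, -0.02, 0.45, 0, 0, 0, 0],
  [0.115, -0.02, 0.6, 0, 0, 0, 0],
  [0.115, -0.02, 0.72, 0, 0, 0, 0],
  [0.115, -0.02, 0.78, 0, 0, 0, 0],
  [0.115, -0.02, 0.82, 0, 0, 0, 0],
  [0.115, -0.02, 0.835, 0, 0, 0, 0],
  [0.115, -0.02, 0.835, 0, 0, 0, 0],
  [0.115, -0.02, 0.835, 0, 0, 0, 0],
])

```text
time_s: 7.5
tool_pos: [0.4299, 0.1211, 0.0601]
tool_rot: [179.9, -0.0, 82.7]
force: [-0.4, 1.1, -1.8]
grip_width: 0.0161
grasp_force: 20.0
```

Still carrying the full weight, so it's down about 4 mm more.

>>> apply_moves([
  [0, 0, 0.01, 0, 0, 0, 0],
  [0, 0, 0.018, 0, 0, 0, 0],
  [0, 0, 0.022, 0, 0, 0, 0],
  [0, 0, 0.022, 0, 0, 0, 0],
  [0, 0, 0.022, 0, 0, 0, 0],
])

```text
time_s: 8.0
tool_pos: [0.4295, 0.1209, 0.0555]
tool_rot: [180.0, 0.0, 82.7]
force: [-1.2, -0.8, 5.8]
grip_width: 0.0163
grasp_force: 20.0
```

>>> apply_moves([
  [0, 0, -0.005, 0, 0, 0, 0.25],
  [0, 0, -0.005, 0, 0, 0, 0.42],
  [0, 0, -0.005, 0, 0, 0, 0.42],
  [0, 0, -0.005, 0, 0, 0, 0.42],
  [0, 0, -0.005, 0, 0, 0, 0.42],
  [0, 0, -0.05, 0, 0, 0, 0.42],
  [0, 0, -0.2, 0, 0, 0, 0.42],
  [0, 0, -0.4, 0, 0, 0, 0.42],
  [0, 0, -0.6, 0, 0, 0, 0.42],
  [0, 0, -0.8, 0, 0, 0, 0.42],
  [0, 0, -0.9, 0, 0, 0, 0.42],
  [0, 0, -0.9, 0, 0, 0, 0.42],
  [0, 0, -0.9, 0, 0, 0, 0.42],
])

```text
time_s: 9.3
tool_pos: [0.4289, 0.1211, 0.2349]
tool_rot: [180.0, 0.0, 82.7]
force: [-0.7, 0.3, -0.0]
grip_width: 0.0364
grasp_force: 0.0
```

```bash
python3 - <<'E'
from h import *
im,c=snap('wrist','w4.png')
for b in masks_of('wrist','cyl_brass')[:2]:
    q=rect(b['pixels']); print(b['conf'],np.round([at(c,k,.065) for k in cv2.boxPoints(q)],4),at(c,q[0],.065))
go((.4425,.15,.24,115),(.4425,.211,.24,172.6))
E
```

```text
0.75 [[0.4241 0.1558 0.065 ]
 [0.4406 0.1537 0.065 ]
 [0.4319 0.0819 0.065 ]
 [0.4143 0.0841 0.065 ]] [0.42785954 0.1200944  0.065     ]
t 9.4 tool [0.4281 0.1208 0.2337] [-1.7988e+02  3.0000e-02  8.2670e+01] F [ 0.4 -1.5  0.4]
[ 0.154  0.053 -0.032] [-0.001 -0.    -0.376] rows 0.6621141457943543 3.761347655162241
[ 0.456  0.014 -0.032] [-1.000e-03 -1.000e-03 -1.046e+00] rows 1.8301720370694954 10.463393718221422
```

View pics/w4.png

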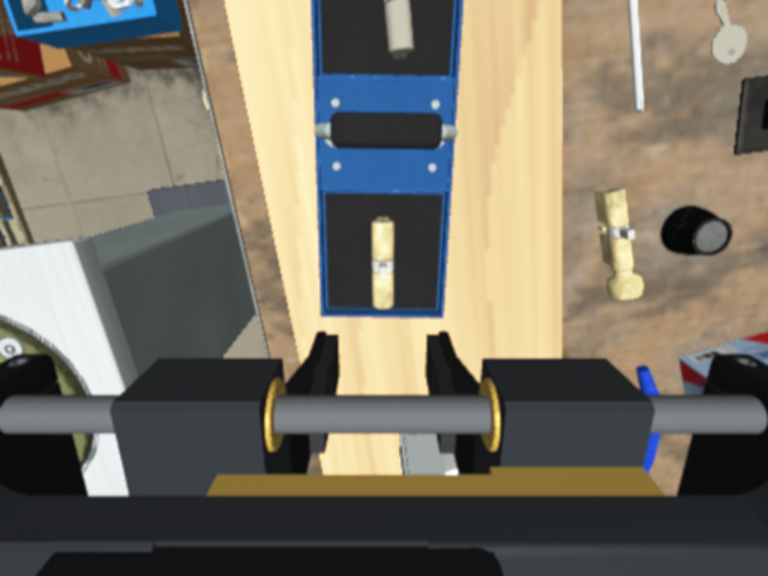

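The brass cylinder lies in the pocket at (383,262), and the grip is at (386,131). Next I'll move above the grip and turn about 90°.

```bash
python3 - <<'E'
from h import *
c=viewer.get_calibration('wrist')
print([np.round(at(c,(u/1.5,v/1.5),z),4) for u,v,z in((386,113,.148),(386,148,.14),(319,131,.135),(453,131,.135))])
E
```

```text
[array([0.4426, 0.2198, 0.148 ]), array([0.4406, 0.2031, 0.14  ]), array([0.4059, 0.2164, 0.135 ]), array([0.4776, 0.2071, 0.135 ])]
```

>>> apply_moves([
  [0.1, 0.005, -0.03, 0, 0, -0.1, 0.8],
  [0.2, 0.01, -0.03, 0, 0, -0.2, 1],
  [0.3, 0.015, -0.03, 0, 0, -0.3, 1],
  [0.4, 0.015, -0.03, 0, 0, -0.4, 1],
  [0.45, 0.015, -0.03, 0, 0, -0.5, 1],
  [0.45, 0.015, -0.03, 0, 0, -0.6, 1],
  [0.45, 0.015, -0.03, 0, 0, -0.7, 1],
  [0.45, 0.015, -0.03, 0, 0, -0.8, 1],
  [0.45, 0.015, -0.03, 0, 0, -0.9, 1],
  [0.45, 0.015, -0.03, 0, 0, -1, 1],
  [0.45, 0.015, -0.03, 0, 0, -1, 1],
  [0.45, 0.015, -0.03, 0, 0, -1, 1],
])

```text
time_s: 10.6
tool_pos: [0.4429, 0.2098, 0.2399]
tool_rot: [-180.0, -0.1, 168.4]
force: [-0.9, -0.0, 0.8]
grip_width: 0.0872
grasp_force: 0.0
```

```bash
python3 - <<'E'
from h import *
im,c=snap('wrist','w5.png'); print(c['position'],c['orientation'])
for t in ['tray','cyl_brass','cyl_nickel']:
  for b in masks_of('wrist',t)[:1]:
    q=rect(b['pixels']); print(t,b['conf'],q,at(c,q[0],.065))
go((.4425,.211,.135,172.6))
E
```

```text
[0.36165659 0.22672025 0.38492408] [-1.74332359e+01  7.09706179e-02  7.84388306e+01]
tray 0.94 ((257.8278503417969, 176.21682739257812), (103.6369857788086, 246.70375061035156), 86.46043395996094) [0.44647131 0.21290538 0.065     ]
cyl_brass 0.85 ((177.067626953125, 176.37939453125), (16.413049697875977, 62.66103744506836), 85.60128784179688) [0.4277924  0.12045824 0.065     ]
cyl_nickel 0.66 ((330.5119934082031, 171.8159942626953), (17.351890563964844, 62.431026458740234), 79.69515228271484) [0.45817647 0.29664425 0.065     ]
t 10.8 tool [0.4434 0.2099 0.2406] [-1.7999e+02 -2.0000e-02  1.6853e+02] F [-0.3 -0.4 -0.2]
[0.005 0.005 0.528] [-0.    -0.    -0.047] rows 2.11222678610645 0.47353041973179893
```

View pics/w5.png

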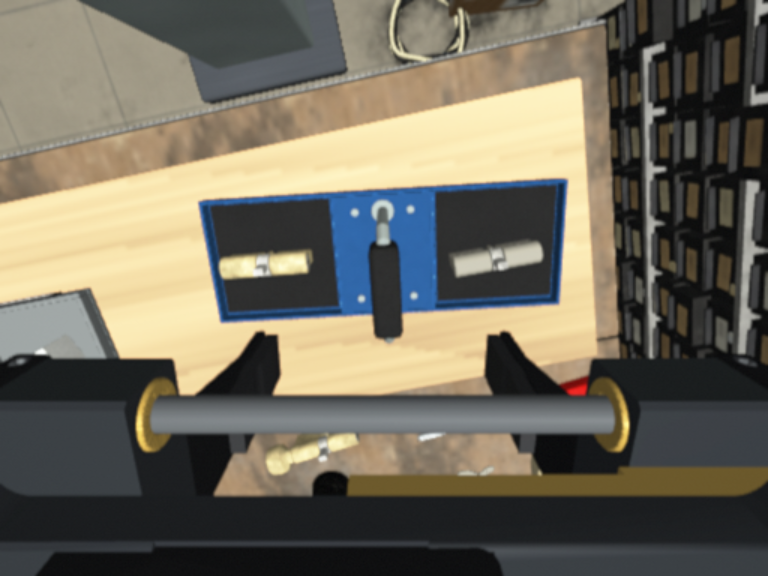

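Both cylinders are in their pockets, at (265,264) and (497,257). The grip at (386,290) lies between the open fingers, so I'll descend and pinch.

>>> apply_moves([
  [0.008, 0, 0.15, 0, 0, -0.047, 1],
  [0.008, 0, 0.3, 0, 0, -0.047, 1],
  [0.008, 0, 0.42, 0, 0, -0.047, 1],
  [0.008, 0, 0.5, 0, 0, -0.047, 1],
  [0.008, 0, 0.525, 0, 0, -0.047, 0.5],
  [0.008, 0, 0.525, 0, 0, -0.047, 0.35],
  [0.008, 0, 0.525, 0, 0, -0.047, 0.35],
  [0.008, 0, 0.525, 0, 0, -0.047, 0.35],
  [0.008, 0, 0.525, 0, 0, -0.047, 0],
  [0.008, 0, 0.525, 0, 0, -0.047, 0],
  [0.008, 0, 0.525, 0, 0, -0.047, 0],
  [0.008, 0, 0.525, 0, 0, -0.047, 0],
], grip_force=45)

```text
time_s: 12.0
tool_pos: [0.442, 0.2102, 0.1359]
tool_rot: [-180.0, 0.0, 172.6]
force: [-0.7, -0.4, -1.0]
grip_width: 0.0311
grasp_force: 0.0
```

>>> apply_moves([
  [0, 0, 0, 0, 0, 0, 0],
  [0, 0, 0, 0, 0, 0, 0],
  [0, 0, 0, 0, 0, 0, 0],
  [0, 0, 0, 0, 0, 0, 0],
  [0, 0, 0, 0, 0, 0, 0],
])

```text
time_s: 12.5
tool_pos: [0.4418, 0.2107, 0.1358]
tool_rot: [180.0, -0.0, 172.7]
force: [0.1, 3.3, -1.2]
grip_width: 0.0176
grasp_force: 45.0
```

Gripped at 17.6 mm. I'll lift slowly to 12 cm.

>>> apply_moves([
  [0, 0, -0.01, 0, 0, 0, 0],
  [0, 0, -0.03, 0, 0, 0, 0],
  [0, 0, -0.06, 0, 0, 0, 0],
  [0, 0, -0.1, 0, 0, 0, 0],
  [0, 0, -0.15, 0, 0, 0, 0],
  [0, 0, -0.2, 0, 0, 0, 0],
  [0, 0, -0.25, 0, 0, 0, 0],
  [0, 0, -0.3, 0, 0, 0, 0],
  [0, 0, -0.35, 0, 0, 0, 0],
  [0, 0, -0.4, 0, 0, 0, 0],
  [0, 0, -0.45, 0, 0, 0, 0],
  [0, 0, -0.5, 0, 0, 0, 0],
  [0, 0, -0.54, 0, 0, 0, 0],
  [0, 0, -0.57, 0, 0, 0, 0],
  [0, 0, -0.59, 0, 0, 0, 0],
  [0, 0, -0.6, 0, 0, 0, 0],
  [0, 0, -0.6, 0, 0, 0, 0],
  [0, 0, -0.6, 0, 0, 0, 0],
  [0, 0, -0.6, 0, 0, 0, 0],
  [0, 0, -0.6, 0, 0, 0, 0],
])

```text
time_s: 14.5
tool_pos: [0.4417, 0.2101, 0.2555]
tool_rot: [-180.0, -0.0, 172.7]
force: [0.8, -1.0, -7.1]
grip_width: 0.0177
grasp_force: 45.0
```

```bash
python3 - <<'E'
from h import *
im,c=snap('wrist','w6.png'); im,c=snap('side','s6.png')
o=env.get_obs(); print(o['tool_pos'],o['tool_rot'],o['force'],o['wrist_torque'],o['grip_width'],o['grasp_force'],o['time_s'])
a=cv2.imread('pics/w6.png');b=cv2.imread('pics/s6.png')
cv2.imwrite('pics/c6.png',np.hstack([cv2.resize(a,(400,300)),cv2.resize(b,(400,300))]))
E
```

```text
[0.44179758 0.21016864 0.25563825] [-1.79991669e+02 -1.99473546e-02  1.72651399e+02] [ 0.34395145 -0.32857604 -7.86927807] [ 0.05310028 -0.12726964 -0.01736199] 0.01745564036375951 44.95571410283446 14.6
```

View pics/c6.png

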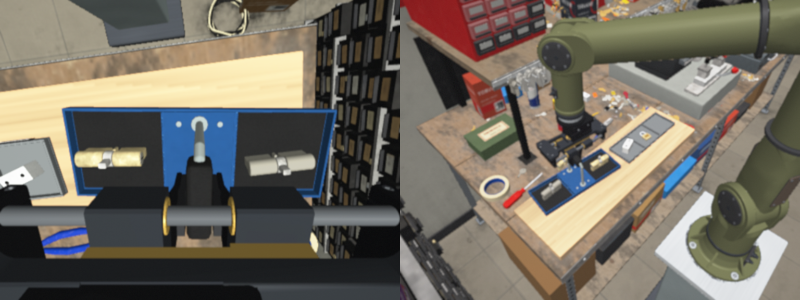

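The tray is raised, level and steady. In the left half of the picture the brass cylinder is at (110,158) and the nickel at (280,163), both in their pockets. Handing in.

```bash
python3 -c "
from cell import env
print(env.sign_off())"
```

```text
the job is handed in; nothing more can be done
None
```

I placed the brass cylinder in the empty pocket and lifted the tray about 12 cm above the board, level and steady with both cylinders in their pockets; I handed it in at 14.6 s, and no verdict was returned.

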